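# Scrape the stone offcuts off the bench shovel into the tin

### The arm

A 6-joint arm with a two-finger parallel gripper is mounted at the origin on the work surface. World frame = base frame: x ahead of the robot, y to its left, z up, the work surface at z = 0. Lengths are in m, angles in rad, forces in N, time in s.
With the tool pointing down it reaches from about 0.25 to 0.775 m from the base axis. Payload 4 kg.
Tool frame: the origin (TCP) lies at the very end of the fingers, on their centre line; the grasp point (between the pads) lies 19 mm behind it; z points along the fingers, y is the line along which they close (so a half turn about z gives the same grasp; the last joint's range is limited). The gripper opens to 94 mm and grips with 3 to 60 N. Pads are 16 mm wide; open, the fingers measure 119 mm over their backs; the gripper's body (75 mm by 177 mm) begins 78 mm behind the grasp point.
Start: joints at [-1.25, 0.087, 1.371, -0, 1.684, -0.103], TCP at [0.226, -0.501, 0.206] pointing down, gripper open.
Joint ranges: [-3.1, 3.1], [-0.76, 2.03], [0.27, 2.55], [-1.08, 4.22], [0.17, 2.65], [-2.57, 2.57]. Speed limits (rad/s): [2.79, 2.79, 3.14, 3.14, 3.14, 3.14].

### API

Orientations are given as a 3x3 rotation matrix whose columns are the frame's x, y, z axes.
In Python, from rig import env gives the robot as it stands.
- The arm moves only by the shell command python3 -m jog 'ROWS' [FORCE]. ROWS is JSON, one flat list of numbers, 7 for each row, row after row: the gripper's target within -1 to 1 (shut at 1, half-way at 0, fully open at -1), then the shift along the tool's x, y, z in units of 20 mm (1.0 is 20 mm), then the turn, a rotation vector about the tool's x, y, z in units of 0.08 rad (1.0 is 0.08 rad). A call has 1 to 5 rows; each row shifts and turns the commanded pose from where the row before left it, along the tool's axes as they then stand; what a row does not reach is not made up. A row lasts 1/12 s, in which the tool goes at most 41.7 mm and 7.16 degrees, less where a joint would pass 70% of its speed; a pose out of reach is approached as far as the arm can. A call with a number of a shift or a turn outside -1 to 1 is refused whole. A call with a gripper value outside its range is refused whole. The fingers move at their own pace and stop on an object; FORCE is the grip in N (left out, the last holds). Time passes only in rows, so rows that do not move let the fingers close. It gives the time, the measured TCP pose, the force, the opening and the grip force at its end, in the units of the state.
- env.sense(): the state, without advancing time (a new reading comes with each control period).
- env.camera(name): name is "side" or "top"; returns the picture (480x640x3 uint8, red, green, blue); there is no depth.
- env.get_calibration(name): a dict with "fx", "fy", "cx", "cy" (pixels), "pose" (4x4, takes a point from camera to world coordinates). Camera axes: x right, y down, z forward; pixel columns grow to the right and rows downward; lengths in m; the calibration is good to about 2 mm. A picture is of the moment at which its call begins. get_calibration takes no time and is no camera call.
- env.job_done(): hands the job in; it is judged then, once.
The state is a dict: "t": time; "qpos": joint angles; "qvel": joint speeds; "effort": joint torques, N m; "tcp_pos": TCP position; "tool_rot": TCP orientation; "wrist_force": force on the tool from outside, world axes, zero at the start; "torque": the same for the moment, N m; "grip_width": opening from 0.0 (shut) to 1.0 (fully open); "grip_force": force on a finger pad.
Only numpy, scipy, OpenCV 4.12 (cv2) and the standard library are available. Lean on these libraries where they do the work, as an engineer would, in place of code of your own. Each camera call takes 0.05 s, during which the arm holds its last target. There are 200 camera calls.

### The job

Take the loaded bench shovel by its handle and carry it to the open steel tin without spilling a stone or touching one with the fingers. Press the front edge of its blade gently but firmly down on the tin's rim, squarely along one side, while all four stones are still on it, and keep it pressed there while you tip the shovel so that all four slide off into the tin; do not shove the tin about. Then lay the empty shovel flat, right way up, back on its grey mat, and leave the other things on the table alone.

Things in the scene. Friction and masses are not known exactly. Their poses are not given: they have to be found in the camera images.
- shovel: Flat bench shovel, 0.14 kg: dark metal blade 90 x 90 x 3 mm, front edge open, side walls 12 mm and back wall 18 mm high. Origin: centre of the blade's underside; x points out over the front edge, z up out of the loaded face. Handle: straight wooden bar along x, 16 mm wide (y), 22 mm high (z), from x = -65 to -190 mm, its centre line at z = 62 mm, joined to the back wall by a thin neck.
- shovel_edge (a point): Middle of the shovel's open front edge, on the underside of the blade (45 mm ahead of the body origin); axes as the shovel's. The stones are held on the blade by friction alone and slide once it is tipped nose-down by 25 to 37 degrees, which differs from time to time.
- shovel_grip (a point): Good place to hold the handle, 23 mm from its blade end: on the centre line of the bar, 88 mm behind the blade's centre and 62 mm above its underside; axes as the shovel's.
- tin: Open square steel tin, 160 x 160 mm outside and 50 mm high, walls and floor 4 mm, 0.9 kg, standing loose on the table. Origin: centre of its underside; x and y are square to its sides, z up.
- tin_rim (a point): Centre of the tin's open mouth, at the height of its rim (50 mm above its underside); axes as the tin's.
- mat_top (a point): Centre of the top face of a flat grey felt mat, 270 x 170 x 4 mm, fixed on the table, on which the shovel starts; x along its length (the shovel lies roughly along it, blade towards +x).
- stone_a: Pale stone offcut on the blade, 18 x 18 x 14 mm, about 13 g. Origin: centre of its underside as it starts.
- stone_b: Pale stone offcut on the blade, 24 x 15 x 13 mm, about 13 g. Origin: centre of its underside as it starts.
- stone_c: Pale round stone offcut on the blade, 21 mm across and 14 mm high, about 13 g. Origin: centre of its underside as it starts.
- stone_d: Pale stone offcut on the blade, 16 x 16 x 19 mm, about 13 g. Origin: centre of its underside as it starts.
- glue: Bystander: white glue bottle, 42 mm across, 120 mm high, origin at its underside.
- paste_tin: Bystander: round lidded ink-paste tin, 76 mm across, 29 mm high, origin at its underside.
- tape: Bystander: roll of tape lying flat, 90 mm across, 24 mm high, origin at its underside.
There are look-alikes about, which are no part of the job. Several things have the shape of the tin; the one meant has the colours described above.

How it is judged:
On the way, in this order (a step that is already met when the one before it is completed fails the run):
1. the shovel is lifted clear of its mat with all four stones on the blade (height (world z) of shovel above 0.025 m and contact force between shovel and tin below 0.05 N and x of stone_a in the frame of shovel between -0.05 and 0.05 m and y of stone_a in the frame of shovel between -0.045 and 0.045 m and z of stone_a in the frame of shovel between -0.005 and 0.035 m and x of stone_b in the frame of shovel between -0.05 and 0.05 m and y of stone_b in the frame of shovel between -0.045 and 0.045 m and z of stone_b in the frame of shovel between -0.005 and 0.035 m and x of stone_c in the frame of shovel between -0.05 and 0.05 m and y of stone_c in the frame of shovel between -0.045 and 0.045 m and z of stone_c in the frame of shovel between -0.005 and 0.035 m and x of stone_d in the frame of shovel between -0.05 and 0.05 m and y of stone_d in the frame of shovel between -0.045 and 0.045 m and z of stone_d in the frame of shovel between -0.005 and 0.035 m), for 0.2 s.
2. the blade, its front edge on the tin's rim and square to it within 0.2 rad, with all four stones still on it, presses on the tin with more than 0.8 N ((angle between the y axis of shovel and the x axis of tin, either way round below 0.2 rad or angle between the y axis of shovel and the y axis of tin, either way round below 0.2 rad) and contact force between shovel and tin above 0.8 N and z of shovel_edge in the frame of tin between 0.025 and 0.056 m and x of stone_a in the frame of shovel between -0.05 and 0.05 m and y of stone_a in the frame of shovel between -0.045 and 0.045 m and z of stone_a in the frame of shovel between -0.005 and 0.035 m and x of stone_b in the frame of shovel between -0.05 and 0.05 m and y of stone_b in the frame of shovel between -0.045 and 0.045 m and z of stone_b in the frame of shovel between -0.005 and 0.035 m and x of stone_c in the frame of shovel between -0.05 and 0.05 m and y of stone_c in the frame of shovel between -0.045 and 0.045 m and z of stone_c in the frame of shovel between -0.005 and 0.035 m and x of stone_d in the frame of shovel between -0.05 and 0.05 m and y of stone_d in the frame of shovel between -0.045 and 0.045 m and z of stone_d in the frame of shovel between -0.005 and 0.035 m), for 0.2 s.
3. all four stones are inside the tin while the blade, still square to it within 0.2 rad, presses on it with more than 0.5 N ((angle between the y axis of shovel and the x axis of tin, either way round below 0.2 rad or angle between the y axis of shovel and the y axis of tin, either way round below 0.2 rad) and contact force between shovel and tin above 0.5 N and x of stone_a in the frame of tin between -0.08 and 0.08 m and y of stone_a in the frame of tin between -0.08 and 0.08 m and z of stone_a in the frame of tin between -0.005 and 0.05 m and x of stone_b in the frame of tin between -0.08 and 0.08 m and y of stone_b in the frame of tin between -0.08 and 0.08 m and z of stone_b in the frame of tin between -0.005 and 0.05 m and x of stone_c in the frame of tin between -0.08 and 0.08 m and y of stone_c in the frame of tin between -0.08 and 0.08 m and z of stone_c in the frame of tin between -0.005 and 0.05 m and x of stone_d in the frame of tin between -0.08 and 0.08 m and y of stone_d in the frame of tin between -0.08 and 0.08 m and z of stone_d in the frame of tin between -0.005 and 0.05 m), for 0.2 s.
At the end, for the whole second after the job is handed in: All four stones lie inside the tin, at rest; the shovel lies flat (within 0.1 rad), right way up, on the mat, its blade's centre within 130 mm lengthwise and 80 mm crosswise of the mat's centre, clear of the tin (x of stone_a in the frame of tin between -0.08 and 0.08 m and y of stone_a in the frame of tin between -0.08 and 0.08 m and z of stone_a in the frame of tin between -0.005 and 0.05 m and x of stone_b in the frame of tin between -0.08 and 0.08 m and y of stone_b in the frame of tin between -0.08 and 0.08 m and z of stone_b in the frame of tin between -0.005 and 0.05 m and x of stone_c in the frame of tin between -0.08 and 0.08 m and y of stone_c in the frame of tin between -0.08 and 0.08 m and z of stone_c in the frame of tin between -0.005 and 0.05 m and x of stone_d in the frame of tin between -0.08 and 0.08 m and y of stone_d in the frame of tin between -0.08 and 0.08 m and z of stone_d in the frame of tin between -0.005 and 0.05 m and linear speed of each of stone_a, stone_b, stone_c, stone_d, shovel below 0.02 m/s and angle between shovel's own z axis and vertical below 0.1 rad and x of shovel in the frame of mat_top between -0.13 and 0.13 m and y of shovel in the frame of mat_top between -0.08 and 0.08 m and z of shovel in the frame of mat_top between -0.005 and 0.006 m and contact force between shovel and tin below 0.05 N); the robot touches nothing.
It fails at once if the shovel is pressed on the tin with more than 25 N (contact force between shovel and tin above 25 N).
It fails at once if the tin is shoved more than 30 mm from its place or tipped by more than 0.15 rad (distance of tin from where it was at the start of the episode above 0.03 m or angle between tin's own z axis and vertical above 0.15 rad).
It fails at once if a bystander is moved more than 20 mm (distance of any of glue, paste_tin, tape from where it was at the start of the episode above 0.02 m).
It fails at once if a stone is handled with the fingers (contact force between the fingers and stone_a above 0.5 N or contact force between the fingers and stone_b above 0.5 N or contact force between the fingers and stone_c above 0.5 N or contact force between the fingers and stone_d above 0.5 N).
It fails at once if a stone is spilled outside the tin ((height (world z) of stone_a below 0.035 m and not (x of stone_a in the frame of shovel between -0.06 and 0.06 m and y of stone_a in the frame of shovel between -0.055 and 0.055 m and z of stone_a in the frame of shovel between -0.01 and 0.06 m) and not (x of stone_a in the frame of tin between -0.082 and 0.082 m and y of stone_a in the frame of tin between -0.082 and 0.082 m and z of stone_a in the frame of tin between -0.01 and 0.1 m)) or (height (world z) of stone_b below 0.035 m and not (x of stone_b in the frame of shovel between -0.06 and 0.06 m and y of stone_b in the frame of shovel between -0.055 and 0.055 m and z of stone_b in the frame of shovel between -0.01 and 0.06 m) and not (x of stone_b in the frame of tin between -0.082 and 0.082 m and y of stone_b in the frame of tin between -0.082 and 0.082 m and z of stone_b in the frame of tin between -0.01 and 0.1 m)) or (height (world z) of stone_c below 0.035 m and not (x of stone_c in the frame of shovel between -0.06 and 0.06 m and y of stone_c in the frame of shovel between -0.055 and 0.055 m and z of stone_c in the frame of shovel between -0.01 and 0.06 m) and not (x of stone_c in the frame of tin between -0.082 and 0.082 m and y of stone_c in the frame of tin between -0.082 and 0.082 m and z of stone_c in the frame of tin between -0.01 and 0.1 m)) or (height (world z) of stone_d below 0.035 m and not (x of stone_d in the frame of shovel between -0.06 and 0.06 m and y of stone_d in the frame of shovel between -0.055 and 0.055 m and z of stone_d in the frame of shovel between -0.01 and 0.06 m) and not (x of stone_d in the frame of tin between -0.082 and 0.082 m and y of stone_d in the frame of tin between -0.082 and 0.082 m and z of stone_d in the frame of tin between -0.01 and 0.1 m))).
It also fails if it takes over 72 s, if anything falls off the work surface, if the arm or the gripper's body presses on something with over 40 N, if the wrist force passes 120 N, or if a joint passes its speed limit or range.

## Working session

There is one attempt and no reset: what is moved stays moved. The work goes in short steps, Python scripts to look and compute and a shell command to move; the robot and the scene stay as the last step left them, time stands still between calls to the robot, and variables do not carry over. Pictures are saved under pics/ and viewed, at most 10 in all, crops included, and the job is handed in when it is done.

```bash
mkdir -p pics; ls; python3 - <<'E'
from rig import env
import cv2
for n in("top","side"):
    cv2.imwrite(f"pics/{n}0.png",env.camera(n)[:,:,::-1]); c=env.get_calibration(n); print(n,c)
s=env.sense(); print(s)
E
```

```text
pics
top {'fx': 575.5531683410827, 'fy': 575.5531683410827, 'cx': 333.72134887426284, 'cy': 239.65447650189833, 'pose': array([[ 0.00402927, -0.99815571,  0.06057177,  0.4428684 ],
       [-0.99989954, -0.00484465, -0.01332063,  0.12159176],
       [ 0.01358952, -0.06051201, -0.99807496,  1.52691162],
       [ 0.        ,  0.        ,  0.        ,  1.        ]])}
side {'fx': 438.8354018284384, 'fy': 438.8354018284384, 'cx': 321.80033301972077, 'cy': 242.1519326640411, 'pose': array([[ 0.9581556 , -0.20829387,  0.19634537,  0.34745733],
       [-0.28621687, -0.6870515 ,  0.66786237, -0.568994  ],
       [-0.00421225, -0.69611343, -0.71791946,  0.80435698],
       [ 0.        ,  0.        ,  0.        ,  1.        ]])}
{'t': 0.1, 'qpos': array([-1.25011910e+00,  8.78923084e-02,  1.37209927e+00,  8.75919442e-07,
        1.68361857e+00, -1.03083385e-01]), 'qvel': array([ 4.76162874e-06, -7.87264278e-04, -4.58497004e-03, -8.50562025e-05,
       -1.97845531e-03,  5.97128791e-04]), 'effort': array([ 2.98977095e-03, -3.41254306e+01, -3.03301048e+01,  7.21321022e-02,
        3.05171055e-02, -9.96008430e-05]), 'tcp_pos': array([ 0.22600068, -0.50087143,  0.20441706]), 'tool_rot': array([[ 9.11549086e-01,  4.11190783e-01, -6.35105927e-04],
       [ 4.11191220e-01, -9.11547099e-01,  1.91491778e-03],
       [ 2.08467576e-04, -2.00669154e-03, -9.99997965e-01]]), 'wrist_force': array([-0.02943722,  0.21317646, -0.00549053]), 'torque': array([-0.03594604,  0.01574597,  0.03673076]), 'grip_force': 0.0, 'grip_width': 0.9974509768088503}
```

View pics/top0.png

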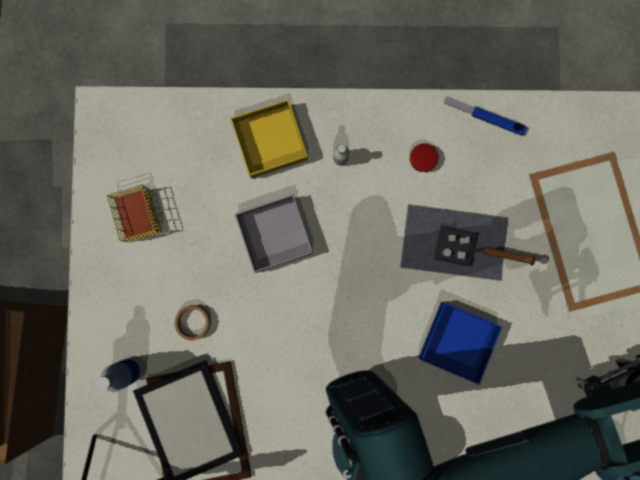

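View pics/side0.png

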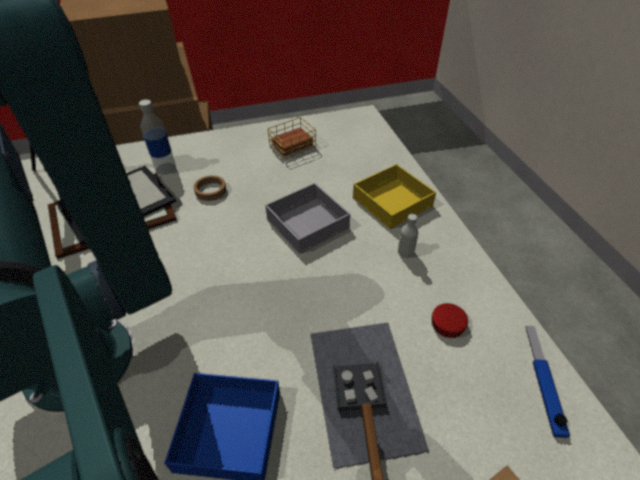

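Top picture: three tin shapes, grey (275,233), yellow (270,137) and blue (460,342). The grey one fits "steel". The shovel is at (458,245) with its handle to (545,259), on the mat at (455,243). The bystanders are glue (341,153), paste tin (425,157) and tape (193,322). I'll confirm the tin and shovel in an enlarged crop.

```bash
python3 - <<'E'
import cv2,numpy as np
a=cv2.imread("pics/top0.png"); s=cv2.imread("pics/side0.png")
r=lambda m,x,y,w,h,k:cv2.resize(m[y:y+h,x:x+w],None,fx=k,fy=k,interpolation=cv2.INTER_CUBIC)
L=np.vstack([r(a,225,185,100,95,3),r(s,255,175,100,95,3)])
R=np.vstack([r(a,395,195,165,95,3),r(s,300,315,165,95,3)])
o=cv2.convertScaleAbs(np.hstack([L,R]),alpha=1.6,beta=15)
cv2.imwrite("pics/crop0.png",o);print(o.shape)
E
```

```text
(570, 795, 3)
```

View pics/crop0.png

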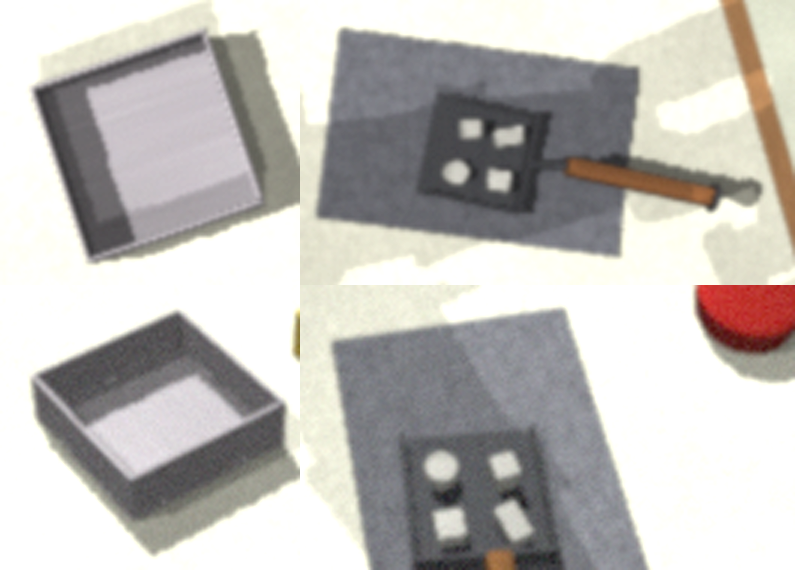

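The crop confirms the grey steel open tin. Its rim corners in the top view are (237,215), (294,196), (312,253) and (256,272). The shovel carries all four stones, two rows of two, with its blade pointing left (+y). Next I'll fit the poses.

```bash
cat > h.py <<'E'
from rig import env
import numpy as np
from scipy.optimize import least_squares
C={n:env.get_calibration(n) for n in("top","side")}
def proj(n,P):
    c=C[n]; T=np.linalg.inv(c["pose"]); q=np.asarray(P)@T[:3,:3].T+T[:3,3]
    return np.c_[c["fx"]*q[:,0]/q[:,2]+c["cx"],c["fy"]*q[:,1]/q[:,2]+c["cy"]]
def ray(n,uv,z):
    c=C[n]; d=c["pose"][:3,:3]@[(uv[0]-c["cx"])/c["fx"],(uv[1]-c["cy"])/c["fy"],1]; o=c["pose"][:3,3]
    return o+d*(z-o[2])/d[2]
def Rz(a): return np.array([[np.cos(a),-np.sin(a),0],[np.sin(a),np.cos(a),0],[0,0,1]])
def fit(x0,z,obs):
    "obs: list of (cam,uv,localpoint); returns x,y,yaw"
    f=lambda p:np.concatenate([proj(n,[Rz(p[2])@l+[p[0],p[1],z]])[0]-uv for n,uv,l in obs])
    r=least_squares(f,x0,loss="soft_l1"); print(np.round(r.x,4),"resid",np.round(r.fun,1)); return r.x
E
python3 - <<'E'
from h import *
k=.08
ct=[(237,215),(294,196),(311.7,252.7),(255.7,272)]
p=[ray("top",u,.05) for u in ct]; print(np.round(p,3))
c=np.mean(p,0);e=p[1]-p[0];a=np.arctan2(e[1],e[0])
ls=[Rz(-a)@(q-c) for q in p]; ls=[np.array([np.sign(l[0])*k,np.sign(l[1])*k,.05]) for l in ls]
cs=[(267,206),(315,184),(350,215),(299.3,240)]
obs=[("top",u,l) for u,l in zip(ct,ls)]
fit([c[0],c[1],a],0,obs)
# side corners assigned to nearest
for u in cs:
    q=ray("side",u,.05); j=np.argmin([np.linalg.norm(q-x) for x in p]); obs.append(("side",u,ls[j]))
fit([c[0],c[1],a],0,obs)
m=[(409,204.3),(507.7,217.7),(501.7,280),(401,266.7)]
ml=np.array([(135,-85,4),(-135,-85,4),(-135,85,4),(135,85,4)])/1000.
fit([.45,-.1,1.5],0,[("top",u,l) for u,l in zip(m,ml)])
so=[("top",(441.7,226.3),(45,-45,12)),("top",(435,258.3),(45,45,12)),("top",(478.3,232.3),(-45,-45,18)),("top",(472.3,265.7),(-45,45,18)),
("top",(484,250.3),(-65,0,73)),("top",(533.3,260),(-190,0,73)),("side",(335,365),(45,45,12)),("side",(379,363.3),(45,-45,12))]
so=[(n,u,np.array(l)/1000.) for n,u,l in so]
x=fit([.45,-.1,1.4],.004,so); print("grip",Rz(x[2])@[-.088,0,.062]+[x[0],x[1],.004])
for nme,u,z in [("glue",(341,153),.06),("paste",(425,157),.029),("tape",(193,322),.02)]: print(nme,np.round(ray("top",u,z),3))
E
```

```text
[[0.595 0.351 0.05 ]
 [0.645 0.205 0.05 ]
 [0.499 0.158 0.05 ]
 [0.449 0.301 0.05 ]]
[ 0.5468  0.2531 -1.236 ] resid [-1.6 -0.5  0.4 -1.5  2.7  0.5 -0.5  1.4]
[ 0.5494  0.253  -1.2386] resid [-1.5 -1.6  0.6 -2.4  2.7 -0.5 -0.6  0.4 -2.9 -0.1 -0.6 -0.7  0.5  0.1
 -1.2  1.5]
[ 0.5304 -0.2211  1.4443] resid [-0.4 -0.4  1.1 -0.6 -0.   0.5 -0.3  0.5]
[ 0.5218 -0.2198  1.3479] resid [ 0.8 -1.6  0.2 -0.4 -2.  -0.1 -3.2 -0.2  2.  -0.7  0.8  0.8 -1.8  0.6
 -0.3 -0.6]
grip [ 0.5023641  -0.30557495  0.066     ]
glue [0.756 0.084 0.06 ]
paste [ 0.753 -0.138  0.029]
tape [0.319 0.465 0.02 ]
```

```bash
cat >> h.py <<'E'
from scipy.spatial.transform import Rotation as Ro
def tool(yaw,pitch,flip=0):
    "tool rot for shovel yaw & nose-down pitch: tool z=-shovel z, tool x = +-shovel x"
    S=Ro.from_euler("ZY",[yaw,pitch]).as_matrix(); f=-1 if flip else 1
    return np.c_[f*S[:,0],-f*S[:,1],-S[:,2]]
def wrist(R,q1,p):
    W=Ro.from_euler("ZY",[q1,p]).as_matrix().T@R
    a=Ro.from_matrix(W).as_euler("ZYZ"); a[2]-=np.pi/2
    return np.round((a+np.pi)%(2*np.pi)-np.pi,2)
E
python3 - <<'E'
from h import *
s=env.sense(); print(wrist(s["tool_rot"],s["qpos"][0],s["qpos"][1]+s["qpos"][2]))
for f in(0,1):
  print("grasp",f,[wrist(tool(1.348,0,f),-.547,p) for p in(1.3,1.7)])
  for tin in (1.905,1.905-np.pi/2,1.905-np.pi,.335+np.pi):
    e=np.array([.548,.253])-(.083+.06)*np.array([np.cos(tin),np.sin(tin)])
    print(f,round(tin,2),np.round(e,2),[wrist(tool(tin,d,f),np.arctan2(e[1],e[0]),p) for d in(0,.8) for p in(1.3,1.7)])
E
```

```text
[ 0.    1.68 -0.1 ]
grasp 0 [array([ 0.  ,  1.84, -0.32]), array([ 0.  ,  1.44, -0.32])]
0 1.91 [0.59 0.12] [array([ 0.  ,  1.84, -0.14]), array([ 0.  ,  1.44, -0.14]), array([-0.79,  1.66, -0.29]), array([-0.81,  1.38, -0.  ])]
0 0.33 [0.41 0.21] [array([0.  , 1.84, 1.7 ]), array([0.  , 1.44, 1.7 ]), array([0.19, 2.63, 1.83]), array([0.12, 2.23, 1.73])]
0 -1.24 [0.5  0.39] [array([ 0.  ,  1.84, -2.82]), array([ 0.  ,  1.44, -2.82]), array([ 0.75,  1.54, -2.72]), array([ 0.8 ,  1.25, -3.01])]
0 3.48 [0.68 0.3 ] [array([ 0.  ,  1.84, -1.49]), array([ 0.  ,  1.44, -1.49]), array([-0.07,  1.04, -1.48]), array([-0.09,  0.65, -1.44])]
grasp 1 [array([0.  , 1.84, 2.82]), array([0.  , 1.44, 2.82])]
1 1.91 [0.59 0.12] [array([0.  , 1.84, 3.  ]), array([0.  , 1.44, 3.  ]), array([-0.79,  1.66,  2.85]), array([-0.81,  1.38,  3.14])]
1 0.33 [0.41 0.21] [array([ 0.  ,  1.84, -1.44]), array([ 0.  ,  1.44, -1.44]), array([ 0.19,  2.63, -1.32]), array([ 0.12,  2.23, -1.41])]
1 -1.24 [0.5  0.39] [array([0.  , 1.84, 0.32]), array([0.  , 1.44, 0.32]), array([0.75, 1.54, 0.42]), array([0.8 , 1.25, 0.14])]
1 3.48 [0.68 0.3 ] [array([0.  , 1.84, 1.65]), array([0.  , 1.44, 1.65]), array([-0.07,  1.04,  1.66]), array([-0.09,  0.65,  1.7 ])]
```

```bash

python3 -m jog '[-1,0,0,0,0,0,-1, -1,0,0,0,0,0,-1, -1,0,0,0,0,0,-1, -1,0,0,0,0,0,-1, -1,0,0,0,0,0,-1]' 60 >/dev/null
python3 -m jog '[-1,0,0,0,0,0,-1, -1,0,0,0,0,0,-1, -1,0,0,0,0,0,-1, -1,0,0,0,0,0,-1, -1,0,0,0,0,0,-1]' >/dev/null
python3 -m jog '[-1,0,0,0,0,0,-1, -1,0,0,0,0,0,-0.55, -1,0.9,0.8,0,0,0,0, -1,0.9,0.8,0,0,0,0, -1,0.9,0.8,0,0,0,0]' >/dev/null
python3 -m jog '[-1,0.9,0.8,0,0,0,0, -1,0.9,0.8,0,0,0,0, -1,0.9,0.8,0,0,0,0, -1,0.9,0.8,0,0,0,0, -1,0.9,0.8,0,0,0,0]' >/dev/null
python3 -m jog '[-1,0.9,0.8,0,0,0,0, -1,0.9,0.8,0,0,0,0, -1,0.9,0.8,0,0,0,0, -1,0.9,0.8,0,0,0,0, -1,0.9,0.8,0,0,0,0]' 
python3 -m jog '[-1,0,0,0.8,0,0,0, -1,0,0,0.8,0,0,0, -1,0,0,0,0,0,0]'
cat >> h.py <<'E'
def to(pos,R):
    s=env.sense(); M=s["tool_rot"]
    print("t",round(s["t"],2),"tcp",np.round(s["tcp_pos"],4),"F",np.round(s["wrist_force"],2),"T",np.round(s["torque"],3),"g",round(s["grip_width"],3),round(s["grip_force"],1),"q",np.round(s["qpos"],2))
    print("shift units",np.round(M.T@(np.array(pos)-s["tcp_pos"])/.02,2),"turn",np.round(Ro.from_matrix(M.T@R).as_rotvec()/.08,2))
E
python3 - <<'E'
from h import *
import cv2
to([.5024,-.3056,.047],tool(1.348,0))
i=[env.camera(n) for n in("top","side")]
o=np.hstack([cv2.resize(i[0][170:310,400:580],None,fx=2.2,fy=2.2),cv2.resize(i[1][340:480,280:460],None,fx=2.2,fy=2.2)])
cv2.imwrite("pics/pre.png",cv2.convertScaleAbs(o[:,:,::-1],alpha=1.5))
E
```

```text
t: 2.18
tcp_pos: [0.4814, -0.3181, 0.2048]
tool_rot: [[0.221, 0.975, -0.001], [0.975, -0.221, 0.001], [0.0, -0.001, -1.0]]
wrist_force: [0.6, -0.0, 0.0]
grip_width: 1.003
grip_force: 0.0
t: 2.43
tcp_pos: [0.4795, -0.3173, 0.169]
tool_rot: [[0.22, 0.975, -0.006], [0.975, -0.22, 0.005], [0.003, -0.007, -1.0]]
wrist_force: [0.8, 0.2, -0.9]
grip_width: 0.999
grip_force: 0.0
t 2.43 tcp [ 0.4795 -0.3173  0.169 ] F [ 0.81  0.2  -0.93] T [ 0.02  -0.015 -0.023] g 0.999 0.0 q [-0.68  0.16  1.36 -0.    1.63 -0.46]
shift units [0.8  1.03 6.1 ] turn [-0.09 -0.04  0.01]
```

View pics/pre.png

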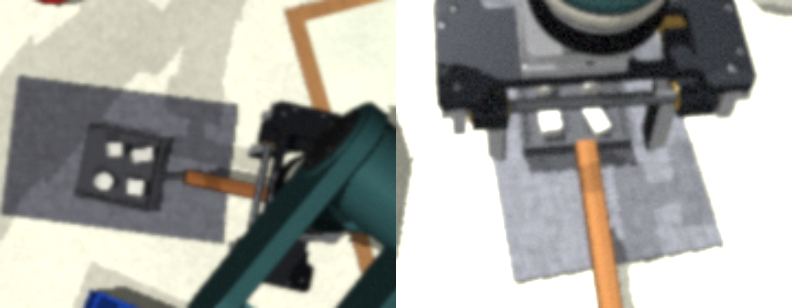

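The gripper sits behind and above the handle, lined up with it, and the stones are undisturbed. I'll go down now.

```bash

python3 -m jog '[-1,0.4,0.5,0,0,0,0, -1,0.4,0.5,0,0,0,0, -1,0,0,0.9,0,0,0, -1,0,0,0.9,0,0,0, -1,0,0,0.9,0,0,0]' >/dev/null
python3 -m jog '[-1,0,0,0,0,0,0, -1,0,0,0,0,0,0]' >/dev/null
python3 - <<'E'
from h import *
to([.5024,-.3056,.047],tool(1.348,0))
E
```

```text
t 3.12 tcp [ 0.5043 -0.3074  0.1192] F [-0.32 -0.56  0.61] T [-0.073 -0.076 -0.008] g 1.001 0.0 q [-0.64  0.21  1.4   0.    1.53 -0.42]
shift units [ 0.06 -0.11  3.61] turn [-0.01 -0.01  0.  ]
```

```bash

python3 -m jog '[-1,0,-0.1,0.9,0,0,0, -1,0,0,0.9,0,0,0, -1,0,0,0.9,0,0,0, -1,0,0,0.9,0,0,0, -1,0,0,0,0,0,0]' >/dev/null
python3 -m jog '[0.3,0,0,0,0,0,0, 0.5,0,0,0,0,0,0, 0.5,0,0,0,0,0,0, 0.5,0,0,0,0,0,0, 0.5,0,0,0,0,0,0]' 5
python3 -m jog '[0.6,0,0,0,0,0,0, 0.65,0,0,0,0,0,0, 0.7,0,0,0,0,0,0, 0.8,0,0,0,0,0,0, 1,0,0,0,0,0,0]' 8
python3 -m jog '[1,0,0,0,0,0,0, 1,0,0,0,0,0,0, 1,0,0,0,0,0,0]' 60
python3 - <<'E'
from h import *
to([.5024,-.3056,.047],tool(1.348,0))
import cv2
i=[env.camera(n) for n in("top","side")]
o=np.hstack([cv2.resize(i[0][170:310,400:580],None,fx=2.2,fy=2.2),cv2.resize(i[1][340:480,280:460],None,fx=2.2,fy=2.2)])
cv2.imwrite("pics/grip.png",cv2.convertScaleAbs(o[:,:,::-1],alpha=1.5))
E
```

```text
t: 3.95
tcp_pos: [0.5026, -0.3081, 0.0489]
tool_rot: [[0.221, 0.975, 0.002], [0.975, -0.221, -0.002], [-0.001, 0.002, -1.0]]
wrist_force: [0.2, -0.1, -0.2]
grip_width: 0.682
grip_force: 0.0
t: 4.37
tcp_pos: [0.5018, -0.3075, 0.0474]
tool_rot: [[0.221, 0.975, -0.0], [0.975, -0.221, -0.0], [-0.0, -0.0, -1.0]]
wrist_force: [1.0, -0.3, 0.6]
grip_width: 0.324
grip_force: 0.0
t: 4.62
tcp_pos: [0.5019, -0.3076, 0.0474]
tool_rot: [[0.221, 0.975, 0.0], [0.975, -0.221, -0.0], [-0.0, 0.0, -1.0]]
wrist_force: [0.5, -0.6, -1.1]
grip_width: 0.166
grip_force: 60.0
t 4.62 tcp [ 0.5019 -0.3076  0.0474] F [ 0.53 -0.57 -1.05] T [-0.086 -0.12   0.002] g 0.166 60.0 q [-0.65  0.25  1.5   0.    1.39 -0.42]
shift units [0.1  0.   0.02] turn [ 0.  0. -0.]
```

View pics/grip.png

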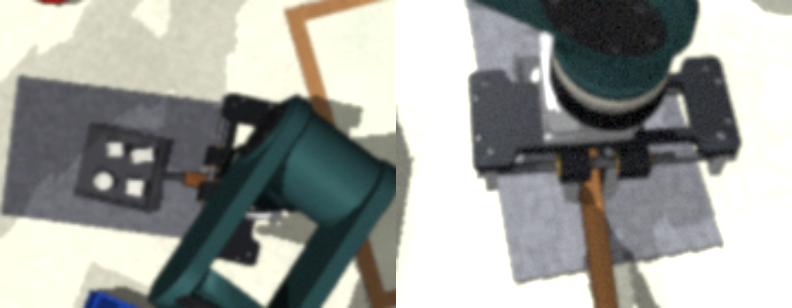

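The handle is gripped (15.6 mm, 60 N) and all four stones are in place. Lifting gently.

```bash

python3 -m jog '[1,0,0,-0.1,0,0,0, 1,0,0,-0.2,0,0,0, 1,0,0,-0.3,0,0,0, 1,0,0,-0.4,0,0,0, 1,0,0,-0.5,0,0,0]' >/dev/null
python3 -m jog '[1,0,0,-0.5,0,0,0, 1,0,0,-0.5,0,0,0, 1,0,0,-0.5,0,0,0, 1,0,0,-0.5,0,0,0, 1,0,0,-0.5,0,0,0]' >/dev/null
python3 -m jog '[1,0,0,-0.5,0,0,0, 1,0,0,-0.4,0,0,0, 1,0,0,-0.2,0,0,0, 1,0,0,-0.1,0,0,0, 1,0,0,0,0,0,0]' >/dev/null
python3 -m jog '[1,0,0,0,0,0,-0.2, 1,0,0,0,0,0,-0.4, 1,0,0,0,0,0,-0.6, 1,0,0,0,0,0,-0.6, 1,0,0,0,0,0,-0.6]' >/dev/null
python3 -m jog '[1,0,0,0,0,0,-0.6, 1,0,0,0,0,0,-0.6, 1,0,0,0,0,0,-0.6, 1,0,0,0,0,0,-0.6, 1,0,0,0,0,0,-0.6]' >/dev/null
python3 -m jog '[1,0,0,0,0,0,-0.6, 1,0,0,0,0,0,-0.5, 1,0,0,0,0,0,-0.3, 1,0,0,0,0,0,-0.1, 1,0,0,0,0,0,0]' 
python3 - <<'E'
from h import *
to([.6137,.063,.15],tool(1.904,0))
import cv2
i=[env.camera(n) for n in("top","side")]
o=np.hstack([cv2.resize(i[0][170:310,380:560],None,fx=2.2,fy=2.2),cv2.resize(i[1][280:420,260:440],None,fx=2.2,fy=2.2)])
cv2.imwrite("pics/lift.png",cv2.convertScaleAbs(o[:,:,::-1],alpha=1.5))
E
```

```text
t: 7.22
tcp_pos: [0.5017, -0.3074, 0.151]
tool_rot: [[-0.323, 0.946, -0.001], [0.946, 0.323, 0.0], [0.001, -0.0, -1.0]]
wrist_force: [-0.4, -0.1, -2.4]
grip_width: 0.171
grip_force: 60.0
t 7.22 tcp [ 0.5017 -0.3074  0.151 ] F [-0.41 -0.13 -2.44] T [-0.188 -0.146 -0.001] g 0.171 60.0 q [-0.65  0.19  1.36  0.    1.59 -0.98]
shift units [15.72 11.28  0.05] turn [-0.01 -0.01 -0.05]
```

View pics/lift.png

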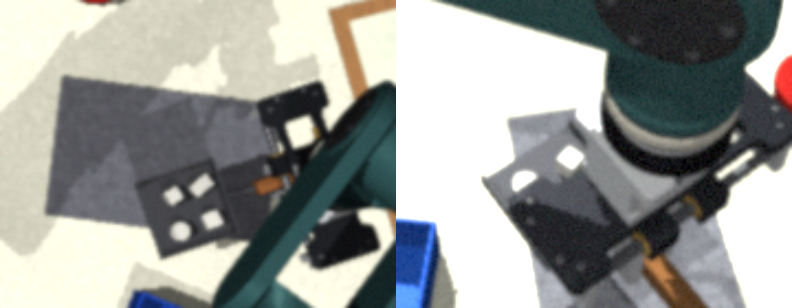

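All four stones are still on the blade. Carrying to the tin.

```bash

python3 -m jog '[1,0.2,0.14,0,0,0,0, 1,0.4,0.29,0,0,0,0, 1,0.6,0.43,0,0,0,0, 1,0.6,0.43,0,0,0,0, 1,0.6,0.43,0,0,0,0]' >/dev/null
python3 -m jog '[1,0.6,0.43,0,0,0,0, 1,0.6,0.43,0,0,0,0, 1,0.6,0.43,0,0,0,0, 1,0.6,0.43,0,0,0,0, 1,0.6,0.43,0,0,0,0]' >/dev/null
python3 -m jog '[1,0.6,0.43,0,0,0,0, 1,0.6,0.43,0,0,0,0, 1,0.6,0.43,0,0,0,0, 1,0.6,0.43,0,0,0,0, 1,0.6,0.43,0,0,0,0]' >/dev/null
python3 -m jog '[1,0.6,0.43,0,0,0,0, 1,0.6,0.43,0,0,0,0, 1,0.6,0.43,0,0,0,0, 1,0.6,0.43,0,0,0,0, 1,0.6,0.43,0,0,0,0]' >/dev/null
python3 -m jog '[1,0.6,0.43,0,0,0,0, 1,0.6,0.43,0,0,0,0, 1,0.6,0.43,0,0,0,0, 1,0.6,0.43,0,0,0,0, 1,0.6,0.43,0,0,0,0]' >/dev/null
python3 -m jog '[1,0.6,0.43,0,0,0,0, 1,0.4,0.29,0,0,0,0, 1,0.2,0.14,0,0,0,0, 1,0,0,0,0,0,0, 1,0,0,0,0,0,0]' 
python3 - <<'E'
from h import *
to([.6137,.063,.15],tool(1.904,0))
import cv2
i=[env.camera(n) for n in("top","side")]
cv2.imwrite("pics/f_top.png",i[0][:,:,::-1]);cv2.imwrite("pics/f_side.png",i[1][:,:,::-1])
o=np.hstack([cv2.resize(i[0][180:300,220:340],None,fx=3.3,fy=3.3,interpolation=2),cv2.resize(i[1][160:280,255:375],None,fx=3.3,fy=3.3,interpolation=2)])
cv2.imwrite("pics/tin1.png",cv2.convertScaleAbs(o[:,:,::-1],alpha=1.6,beta=15))
E
```

```text
t: 9.82
tcp_pos: [0.6126, 0.0598, 0.1513]
tool_rot: [[-0.323, 0.946, -0.0], [0.946, 0.323, -0.001], [-0.001, -0.001, -1.0]]
wrist_force: [0.3, 0.0, -2.0]
grip_width: 0.167
grip_force: 60.0
t 9.82 tcp [0.6126 0.0598 0.1513] F [ 0.31  0.02 -2.  ] T [-0.142 -0.137  0.048] g 0.167 60.0 q [ 0.01  0.25  1.29 -0.    1.6  -0.32]
shift units [0.13 0.1  0.07] turn [-0.01  0.01 -0.05]
```

View pics/tin1.png

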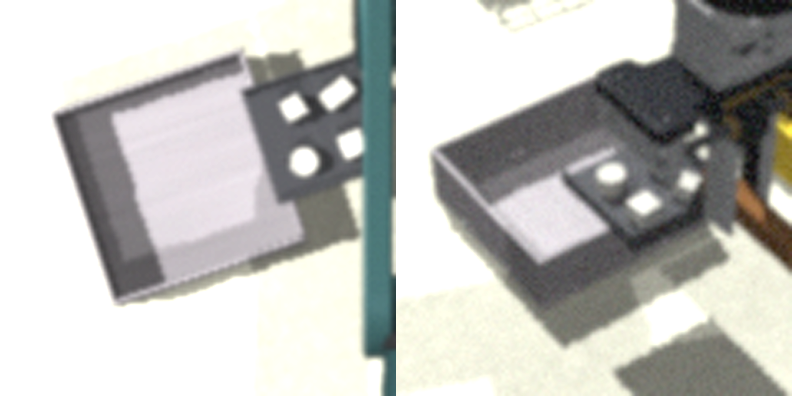

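The blade hangs over the near side of the tin, square to it, with all four stones on. Front corners are at (294,207) and (304,241) in the top view. Next is a check for sag.

```bash
python3 - <<'E'
from h import *
s=env.sense(); R=s["tool_rot"]; t=s["tcp_pos"]
S=np.c_[R[:,0],-R[:,1],-R[:,2]]
for pit in (0,.05,.1):
    P=S@Ro.from_euler("Y",pit).as_matrix()
    # shovel point l: relative to grip pt (-.090,0,.0624) which sits at tcp-0.019*z
    g=t-.019*R[:,2]
    w=lambda l:P@(np.array(l)-[-.090,0,.0624])+g
    L=[w(l) for l in [(.045,.045,.012),(.045,.045,0),(.045,-.045,.012),(.045,-.045,0)]]
    print(pit,"top",np.round(proj("top",L),1).tolist(),"side",np.round(proj("side",L),1).tolist(),"edge",np.round(w((.045,0,0)),4))
u=np.array([-.327,.945]); print("past rim", (w((.045,0,0))[:2]-[.548,.253])@u+.08, "lateral",(w((.045,0,0))[:2]-[.548,.253])@[u[1],-u[0]])
E
```

```text
0 top [[305.3, 240.2], [305.4, 240.5], [293.7, 205.6], [294.0, 206.1]] side [[305.6, 211.9], [305.7, 215.8], [336.5, 197.4], [336.4, 201.2]] edge [0.5691 0.187  0.108 ]
0.05 top [[306.4, 240.1], [306.8, 240.3], [294.9, 205.5], [295.4, 206.0]] side [[306.3, 214.7], [306.6, 218.6], [337.1, 200.1], [337.2, 204.0]] edge [0.5701 0.1839 0.1013]
0.1 top [[307.6, 239.8], [308.3, 240.0], [296.2, 205.5], [296.9, 205.9]] side [[307.1, 217.5], [307.5, 221.5], [337.8, 202.8], [338.0, 206.8]] edge [0.5713 0.1804 0.0948]
past rim 0.0038105772978626745 lateral -0.0017292893079974543
```

```bash

python3 -m jog '[1,0.1,0,0.2,0,0,0, 1,0.1,0,0.4,0,0,0, 1,0,0,0.5,0,0,0, 1,0,0,0.5,0,0,0, 1,0,0,0.4,0,0,0]' >/dev/null
python3 -m jog '[1,0,0,0.3,0,0,0, 1,0,0,0.2,0,0,0, 1,0,0,0.1,0,0,0, 1,0,0,0,0,0,0, 1,0,0,0,0,0,0]' 
python3 -m jog '[1,0,0,0.05,0,0,0, 1,0,0,0,0,0,0]' 
python3 -m jog '[1,0,0,0.05,0,0,0, 1,0,0,0,0,0,0]' 
python3 - <<'E'
from h import *
to([.6137,.063,.0934],tool(1.904,0))
E
```

```text
t: 10.75
tcp_pos: [0.6116, 0.0638, 0.0998]
tool_rot: [[-0.323, 0.946, 0.001], [0.946, 0.323, -0.0], [-0.0, 0.001, -1.0]]
wrist_force: [-1.4, 0.2, -2.2]
grip_width: 0.163
grip_force: 60.0
t: 10.92
tcp_pos: [0.6117, 0.0638, 0.099]
tool_rot: [[-0.323, 0.946, 0.001], [0.946, 0.323, -0.0], [-0.0, 0.001, -1.0]]
wrist_force: [-0.7, 0.5, -1.8]
grip_width: 0.168
grip_force: 60.0
t: 11.08
tcp_pos: [0.6114, 0.0638, 0.0976]
tool_rot: [[-0.323, 0.946, 0.0], [0.946, 0.323, -0.0], [-0.0, 0.0, -1.0]]
wrist_force: [-0.6, 0.3, -1.6]
grip_width: 0.165
grip_force: 60.0
t 11.08 tcp [0.6114 0.0638 0.0976] F [-0.56  0.31 -1.64] T [-0.124 -0.14   0.032] g 0.165 60.0 q [ 0.01  0.27  1.37 -0.    1.5  -0.32]
shift units [-0.07  0.1   0.21] turn [ 0.    0.   -0.05]
```

```bash
f(){ grep -E 'tcp_pos|wrist_f' | tr '\n' ' '; echo; }
python3 -m jog '[1,0,0,0.05,0,0,0, 1,0,0,0,0,0,0]'|f
python3 -m jog '[1,0,0,0.05,0,0,0, 1,0,0,0,0,0,0]'|f
python3 -m jog '[1,0,0,0.05,0,0,0, 1,0,0,0,0,0,0]'|f
python3 -m jog '[1,0,0,0.05,0,0,0, 1,0,0,0,0,0,0]'|f
python3 -c "
from rig import env;print(env.sense()['torque'],env.sense()['wrist_force'])"
```

```text
tcp_pos: [0.6113, 0.0637, 0.0963] wrist_force: [0.5, 0.3, -2.3] 
tcp_pos: [0.6113, 0.0637, 0.0952] wrist_force: [0.8, -0.8, -2.2] 
tcp_pos: [0.6113, 0.0638, 0.0942] wrist_force: [0.2, -0.5, -1.7] 
tcp_pos: [0.6115, 0.0638, 0.0935] wrist_force: [0.2, -0.4, -1.0] 
[-0.06019446 -0.15458617 -0.01245842] [ 0.21475569 -0.41828442 -1.02645368]
```

```bash
f(){ grep -E 'tcp_pos|wrist_f' | tr '\n' ' ';python3 -c "
from rig import env;print(env.sense()['torque'].round(3))"; }
python3 -m jog '[1,0,0,0.05,0,0,0, 1,0,0,0,0,0,0]'|f
python3 -m jog '[1,0,0,0.05,0,0,0, 1,0,0,0,0,0,0]'|f
```

```text
tcp_pos: [0.6117, 0.0637, 0.093] wrist_force: [-0.3, -0.6, 0.6] [-0.05  0.03  0.06]
tcp_pos: [0.6119, 0.0635, 0.0925] wrist_force: [-1.1, -1.7, 3.7] [0.016 0.136 0.126]
```

```bash
cat > st.py <<'E'
from h import *
s=env.sense();R=s["tool_rot"];F=s["wrist_force"]+[0,0,2.1]
print("t",round(s["t"],2),"pitch",round(float(np.arcsin(-R[2,0])),3),"F",np.round(F,1),"tool F",np.round(R.T@F,1),"T tool",np.round(R.T@s["torque"],3),"tcp",s["tcp_pos"].round(4),"q",s["qpos"].round(2))
E
python3 -m jog '[1,0,0,0,0,0,0, 1,0,0,0,0,0,0, 1,0,0,0,0,0,0, 1,0,0,0,0,0,0]'>/dev/null; python3 st.py
python3 -m jog '[1,0.04,0,-0.1,0,-0.2,0, 1,0.055,0,-0.148,0,-0.3,0, 1,0.055,0,-0.148,0,-0.3,0, 1,0,0,0,0,0,0]'>/dev/null; python3 st.py
```

```text
t 12.42 pitch 0.001 F [-0.4 -3.2  6.8] tool F [-2.9 -1.4 -6.8] T tool [ 0.127 -0.079 -0.019] tcp [0.6119 0.0634 0.0922] q [ 0.01  0.28  1.38 -0.    1.49 -0.32]
t 12.75 pitch 0.066 F [ 0.8 -1.2  5.1] tool F [-1.8  0.4 -5. ] T tool [-0.109 -0.119  0.028] tcp [0.6106 0.0679 0.1004] q [ 0.05  0.26  1.38 -0.06  1.48 -0.27]
```

Step 2's press held: about 6 N for over 0.3 s, with the stones still on the blade. Tipping on with force checks.

```bash

python3 -m jog '[1,0.092,0,-0.247,0,-0.5,0, 1,0.092,0,-0.247,0,-0.5,0, 1,0.092,0,-0.247,0,-0.5,0, 1,0,0,0,0,0,0]'>/dev/null; python3 st.py
python3 -m jog '[1,0.092,0,-0.247,0,-0.5,0, 1,0.092,0,-0.247,0,-0.5,0, 1,0,0,0,0,0,0]'>/dev/null; python3 st.py
```

```text
t 13.08 pitch 0.184 F [ 0.7 -0.6  2.5] tool F [-1.2  0.5 -2.3] T tool [-0.15   0.044  0.065] tcp [0.6077 0.0758 0.1137] q [ 0.13  0.24  1.39 -0.18  1.48 -0.18]
t 13.33 pitch 0.263 F [0.8 0.6 2.8] tool F [-0.5  0.9 -2.8] T tool [-0.209  0.38   0.112] tcp [0.6057 0.0808 0.1219] q [ 0.19  0.23  1.39 -0.26  1.48 -0.12]
```

```bash

python3 -m jog '[1,0,0,0.05,0,0,0, 1,0.092,0,-0.23,0,-0.5,0, 1,0.092,0,-0.23,0,-0.5,0, 1,0,0,0,0,0,0]'>/dev/null; python3 st.py
python3 - <<'E'
from h import *
import cv2
i=[env.camera(n) for n in("top","side")]
o=np.hstack([cv2.resize(i[0][180:300,220:340],None,fx=3.3,fy=3.3,interpolation=2),cv2.resize(i[1][160:280,255:375],None,fx=3.3,fy=3.3,interpolation=2)])
cv2.imwrite("pics/tip1.png",cv2.convertScaleAbs(o[:,:,::-1],alpha=1.6,beta=15))
E
python3 st.py
```

```text
t 13.67 pitch 0.343 F [-0.1  1.   4.3] tool F [-0.6  0.3 -4.4] T tool [-0.153  0.528  0.111] tcp [0.6041 0.0852 0.1289] q [ 0.24  0.23  1.4  -0.34  1.48 -0.07]
t 13.77 pitch 0.341 F [1.  3.  4.4] tool F [ 0.9  1.9 -5. ] T tool [-0.257  0.932  0.033] tcp [0.6042 0.0847 0.1284] q [ 0.24  0.23  1.4  -0.34  1.48 -0.07]
```

View pics/tip1.png

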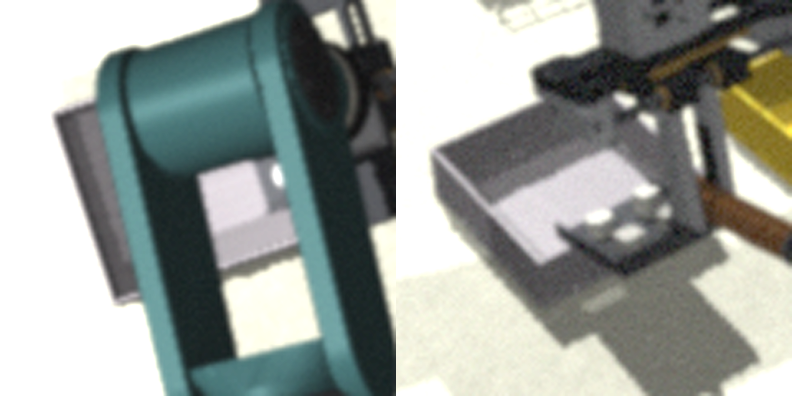

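The stones are still on the blade at 0.34 rad, the front edge is inside the rim, and the tin hasn't moved. Tipping further.

```bash

python3 -m jog '[1,0.092,0,-0.247,0,-0.5,0, 1,0.092,0,-0.247,0,-0.5,0, 1,0,0,0,0,0,0]'>/dev/null; python3 st.py
python3 -m jog '[1,0.092,0,-0.247,0,-0.5,0, 1,0.092,0,-0.247,0,-0.5,0, 1,0,0,0,0,0,0]'>/dev/null; python3 st.py
```

```text
t 14.02 pitch 0.424 F [0.1 1.1 3.8] tool F [-0.7  0.4 -3.9] T tool [-0.206  0.509  0.105] tcp [0.6019 0.0913 0.1366] q [ 0.29  0.24  1.4  -0.42  1.5  -0.01]
t 14.27 pitch 0.503 F [-0.4  0.5  4.3] tool F [-1.6 -0.2 -4.1] T tool [-0.172  0.567  0.058] tcp [0.5995 0.0985 0.1438] q [ 0.35  0.25  1.4  -0.5   1.52  0.05]
```

```bash

python3 -m jog '[1,0.092,0,-0.247,0,-0.5,0, 1,0.092,0,-0.247,0,-0.5,0, 1,0,0,0,0,0,0]'>/dev/null; python3 st.py
python3 -m jog '[1,0.092,0,-0.247,0,-0.5,0, 1,0.092,0,-0.247,0,-0.5,0, 1,0,0,0,0,0,0]'>/dev/null; python3 st.py
```

```text
t 14.52 pitch 0.583 F [-0.3  1.7  3.9] tool F [-0.7  0.3 -4.2] T tool [-0.196  0.635  0.101] tcp [0.5969 0.1062 0.1504] q [ 0.4   0.26  1.4  -0.58  1.54  0.11]
t 14.77 pitch 0.663 F [-1.1  2.6  4.6] tool F [-0.6 -0.2 -5.3] T tool [-0.171  0.746  0.107] tcp [0.5941 0.1143 0.1563] q [ 0.45  0.28  1.39 -0.66  1.57  0.16]
```

```bash

python3 -m jog '[1,0.092,0,-0.25,0,-0.5,0, 1,0.092,0,-0.25,0,-0.5,0, 1,0,0,0,0,0,0, 1,0,0,0,0,0,0, 1,0,0,0,0,0,0]'>/dev/null; python3 st.py
python3 - <<'E'
from h import *
import cv2
i=[env.camera(n) for n in("top","side")]
o=np.hstack([cv2.resize(i[0][180:300,220:340],None,fx=3.3,fy=3.3,interpolation=2),cv2.resize(i[1][160:280,255:375],None,fx=3.3,fy=3.3,interpolation=2)])
cv2.imwrite("pics/tip2.png",cv2.convertScaleAbs(o[:,:,::-1],alpha=1.6,beta=15))
E
python3 st.py
```

```text
t 15.18 pitch 0.741 F [-1.4  3.5  1.3] tool F [ 1.9 -0.2 -3.5] T tool [-0.203  1.118  0.138] tcp [0.5912 0.1223 0.1616] q [ 0.5   0.3   1.39 -0.73  1.6   0.21]
t 15.28 pitch 0.742 F [-0.3  3.2  2.1] tool F [ 0.9  0.8 -3.6] T tool [-0.11   1.112  0.055] tcp [0.5913 0.122  0.162 ] q [ 0.5   0.3   1.39 -0.73  1.6   0.21]
```

View pics/tip2.png

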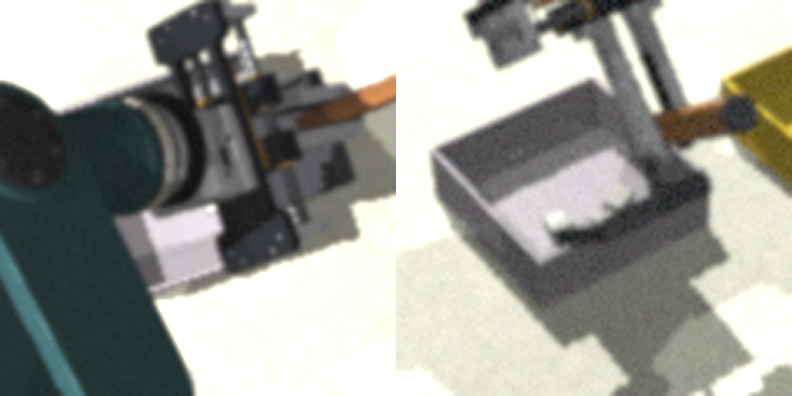

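```bash
python3 - <<'E'
from h import *
a=1.905; c=np.array([.548,.253,0])
for z in (.014,.05):
  for u in [(303,227),(316,225),(325,219)]:
    p=ray("side",u,z)-c; print(z,u,np.round(Rz(-a)@p,3))
s=env.sense();R=s["tool_rot"];S=np.c_[R[:,0],-R[:,1],-R[:,2]]
g=s["tcp_pos"]-.019*R[:,2]
for l in [(.045,.045,0),(.045,-.045,0),(.045,0,0),(-.045,.045,0)]:
  w=S@(np.array(l)-[-.09,0,.0624])+g; print(l,np.round(Rz(-a)@(w-c),3),proj("side",[w]).round(1), proj("top",[w]).round(1))
i=env.camera("side")[200:245,290:350].max(2); 
for r in i[::2,::2]: print(' '.join('%3d'%v for v in r))
E
```

```text
0.014 (303, 227) [-0.014  0.021  0.014]
0.014 (316, 225) [-0.028 -0.01   0.014]
0.014 (325, 219) [-0.023 -0.043  0.014]
0.05 (303, 227) [-0.046  0.041  0.05 ]
0.05 (316, 225) [-0.059  0.011  0.05 ]
0.05 (325, 219) [-0.054 -0.02   0.05 ]
(0.045, 0.045, 0) [-0.067  0.047  0.039] [[306.2 236.2]] [[305.8 242.3]]
(0.045, -0.045, 0) [-0.068 -0.043  0.039] [[335.5 221.6]] [[294.9 209.5]]
(0.045, 0, 0) [-0.068  0.002  0.039] [[321.1 228.7]] [[300.3 225.9]]
(-0.045, 0.045, 0) [-0.134  0.047  0.1  ] [[321.7 234.1]] [[330.3 232.5]]
 41  42  39  44  43  40  44  46  41  45  47  53  59  63  61  53  50  44  57  56  66  67  60  41  45  47  49  47  43  44
 41  44  40  43  44  39  45  43  52  51  65  65  66  61  65  68  55  51  50  59  72  72  65  42  44  40  37  50  88 101
 42  46  46  48  45  48  49  52  62  63  69  66  65  66  74  82  66  66  44  56  62  65  69  50  62  61  46  88 129 135
 52  54  44  46  47  57  62  63  64  65  66  70  73 100 120 117  82  67  49  49  47  47  59  61  47  73 112 135 138 142
 47  43  45  58  60  65  64  64  63  72  89 111 120 126 124 126 121  89  51  43  25  32  47  
[... 1486 characters left out ...]
 127 103  64  61  43  38  40  34  39  39  39  42  42  41  45  43  46  50  54  62  62  67  62  62  64
 38  41  67 102 113 118 106  86  55  41  45  43  46  46  44  38  43  43  44  42  47  51  60  60  64  61  62  60  63  63
 38  41  42  68 105  87  64  46  44  39  43  42  40  40  43  42  40  39  46  53  57  59  60  60  62  63  68  61  61  59
 37  40  42  43  57  47  44  40  41  39  38  42  42  41  43  41  40  44  57  63  60  62  61  65  66  65  64  62  63  64
 40  39  40  39  46  43  40  42  40  44  43  42  45  41  44  44  58  58  63  60  62  61  59  59  63  60  61  63  66  97
 52  45  36  41  39  43  41  44  41  44  40  43  38  46  55  57  60  62  61  65  57  64  63  62  63  59  62  88 103 130
```

```bash

python3 - <<'E'
from h import *
import cv2
s=env.sense();R=s["tool_rot"];S=np.c_[R[:,0],-R[:,1],-R[:,2]]
g=s["tcp_pos"]-.019*R[:,2]
for d in (-.2,-.1,0,.1):
  w=g+S@Ro.from_euler("Y",d).as_matrix()@np.array([-.100,0,0]); print(d,proj("side",[w]).round(1))
cv2.imwrite("pics/b_side.png",env.camera("side")[:,:,::-1])
E
python3 -m jog '[1,0.09,0,-0.24,0,-0.5,0, 1,0.09,0,-0.24,0,-0.5,0, 1,0,0,0,0,0,0]'>/dev/null; python3 st.py
python3 -m jog '[1,0.09,0,-0.24,0,-0.5,0, 1,0,0,0,0,0,0, 1,0,0,0,0,0,0, 1,0,0,0,0,0,0]'>/dev/null; python3 st.py
python3 - <<'E'
from h import *
import cv2
a=cv2.imread("pics/b_side.png"); b=env.camera("side")[:,:,::-1].copy(); cv2.imwrite("pics/c_side.png",b)
o=np.hstack([cv2.resize(m[170:265,265:375],None,fx=3.6,fy=3.6,interpolation=2) for m in(a,b)])
cv2.imwrite("pics/cmp.png",cv2.convertScaleAbs(o,alpha=2.0,beta=15))
E
```

```text
-0.2 [[361.9 201.5]]
-0.1 [[360.3 196.8]]
0 [[358.6 192.2]]
0.1 [[356.5 187.6]]
t 15.63 pitch 0.826 F [-1.1  1.6  3.8] tool F [-1.5 -0.5 -4. ] T tool [-0.093  0.626  0.113] tcp [0.5882 0.1316 0.167 ] q [ 0.55  0.33  1.38 -0.8   1.63  0.26]
t 15.97 pitch 0.862 F [-0.7  2.5  0.5] tool F [ 1.3  0.2 -2.3] T tool [-0.194  1.178  0.044] tcp [0.5868 0.1357 0.1686] q [ 0.57  0.35  1.38 -0.83  1.65  0.28]
```

View pics/cmp.png

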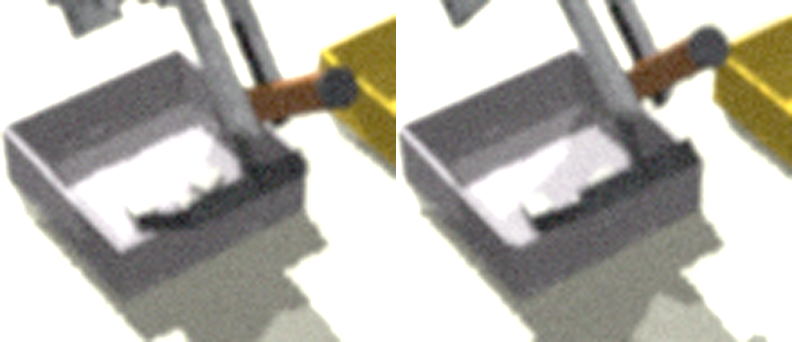

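Between the two frames the stones have left the blade's front edge and dropped to the tin floor; nothing sticks up from the steep blade. The tin is unmoved. I'll hold the press a little longer, then lift straight up while still tipped.

```bash

python3 -m jog '[1,0,0,0.04,0,0,0, 1,0,0,0,0,0,0, 1,0,0,0,0,0,0, 1,0,0,0,0,0,0, 1,0,0,0,0,0,0]'>/dev/null; python3 st.py
python3 - <<'E'
from h import *
import cv2
s=env.sense();R=s["tool_rot"];S=np.c_[R[:,0],-R[:,1],-R[:,2]];g=s["tcp_pos"]-.019*R[:,2]
print([proj("side",[S@(np.array(l)-[-.09,0,.0624])+g])[0].round(0).tolist() for l in [(.045,.045,0),(.045,.045,.015),(.045,-.045,0),(-.045,.045,.018),(-.045,-.045,.018)]])
i=env.camera("side")[205:245,290:350].max(2)
for r in i[::2,::2]: print(' '.join('%3d'%v for v in r))
E
```

```text
t 16.43 pitch 0.864 F [-1.4  3.8  2.7] tool F [ 0.6 -0.1 -4.8] T tool [-0.16   1.288  0.109] tcp [0.587  0.1353 0.1686] q [ 0.57  0.35  1.38 -0.83  1.65  0.28]
[[307.0, 237.0], [304.0, 231.0], [336.0, 222.0], [317.0, 223.0], [348.0, 208.0]]
 48  52  44  46  47  50  54  62  67  68  66  51  50  56  74  84  54  56  41  24  27  35  41  43  64 110 136 139 142 142
 54  48  46  47  58  64  62  64  67  63  70  76  83 103 104 102  84  61  42  34  26  33  41  38  44  62 111 126 126 141
 45  49  55  61  66  58  64  64  69  89 110 110 103 106 107 110 104  89  61  32  29  34  40  39  40  39  55  61  61 130
 59  67  65  65  67  66  66  87 114 124 124 119 111 106 108 108 106 104  97  58  32  28  41  38  35  28  30  24  22 100
 61  65  63  63  68  78 101 125 124 128 131 116 109 109 106 106 108 105 105  96  42  27  38  30  32  26  22  26  22  48
 64  68  71  89 111 118 127 131 128 125 113 110 108 107 108 105 112 108 104  98  53  21  27  20  28  32  31  20  29  35
 72 103 119 128 132 127 130 129 128 118 107 108 105 106 107 113 123 115  88  55  29  26  13  21  35  28  30  35  42  45
114 127 131 130 131
[... 840 characters left out ...]
 112  80  35  21  25  32  43  43  39  40  43  44  44  41  48  42  43  48  54  47  62  64  62  58  61
 41  46  95 109 112 112 104  64  40  41  43  42  41  43  43  39  42  41  41  43  43  50  50  58  64  66  64  57  62  66
 41  41  42  83  97  94  67  48  44  44  42  40  42  40  44  44  41  45  44  45  50  56  63  59  62  60  63  61  62  66
 35  35  38  39  49  48  47  42  43  43  45  40  43  35  42  42  39  38  45  56  57  62  63  63  59  66  62  64  62  62
 42  40  41  44  45  40  47  41  43  38  43  39  39  38  38  40  48  50  53  61  62  60  63  63  63  62  62  63  59  73
 45  41  40  39  43  43  44  42  45  40  44  40  41  46  48  54  60  61  60  62  62  62  63  63  62  65  62  70  78 120
```

```bash

python3 -m jog '[1,-0.11,0,-0.1,0,0,0, 1,-0.22,0,-0.2,0,0,0, 1,-0.38,0,-0.325,0,0,0, 1,-0.38,0,-0.325,0,0,0, 1,-0.38,0,-0.325,0,0,0]'>/dev/null
python3 -m jog '[1,-0.38,0,-0.325,0,0,0, 1,-0.38,0,-0.325,0,0,0, 1,-0.38,0,-0.325,0,0,0, 1,-0.2,0,-0.15,0,0,0, 1,0,0,0,0,0,0]'>/dev/null; python3 st.py
python3 - <<'E'
from h import *
import cv2
s=env.sense();R=s["tool_rot"];S=np.c_[R[:,0],-R[:,1],-R[:,2]];g=s["tcp_pos"]-.019*R[:,2]
print([proj("side",[S@(np.array(l)-[-.09,0,.0624])+g])[0].round(0).tolist() for l in [(.045,.045,0),(.045,.045,.015),(.045,-.045,0),(-.045,.045,.018),(-.045,-.045,.018)]])
im=env.camera("side");cv2.imwrite("pics/d_side.png",im[:,:,::-1]); i=im[195:245,275:351].max(2)
for r in i[::2,::2]: print(' '.join('%3d'%v for v in r))
E
```

```text
t 17.32 pitch 0.864 F [-0.   0.1  1. ] tool F [-0.7  0.  -0.7] T tool [-0.108  0.464  0.096] tcp [0.5875 0.1354 0.2447] q [ 0.57  0.3   1.29 -0.85  1.74  0.17]
[[306.0, 214.0], [303.0, 208.0], [337.0, 199.0], [317.0, 198.0], [350.0, 182.0]]
162 158 162 161 153 139 109  70  46  44  45  43  38  41  44  44  41  46  44  42  36  47  45  35  28  25  29  30  23  24  25  43  85 120 135 139 138 137
160 162 154 134 100  61  44  39  43  40  42  45  45  42  42  44  42  46  43  45  41  32  26  23  28  31  32  26  24  43  76 122 134 139 137 139 138 137
151 128  88  57  44  42  40  42  46  46  40  44  47  43  48  42  46  46  49  50  42  19  24  28  30  31  23  28  35  90 127 139 136 139 139 138 139 138
 82  53  44  39  48  41  41  42  43  44  41  40  44  42  47  42  41  51  59  51  32  27  30  31  28  31  31  40  36  61 104 136 140 142 142 137 137 136
 40  41  40  46  41  41  42  44  43  43  46  43  43  46  46  45  50  54  39  30  26  27  31  33  49  39  39  36  38  41  54  98 125 139 138 137 137 141
 45  44  43  43  37  41  42  43  42  49  49  44  47  53  57  55  42  25  26  23  31  55  78  77  64
[... 2240 characters left out ...]
  76  74  54  47  44  42  41  42  40  39  44  41  40  46  52  51  64  62  64  60  62  63  62
143 139 118  91  79  59  49  39  38  38  67 104 110  99  76  53  41  40  38  45  39  36  41  37  41  42  45  46  51  57  62  63  60  60  60  65  62  65
140 138 135 115  82  75  52  43  37  39  44  66  79  55  43  44  41  40  40  40  41  39  41  42  44  44  50  55  62  60  62  62  62  62  59  64  60  57
139 142 139 135 102  72  71  54  35  38  40  43  39  40  46  43  45  35  43  42  40  40  42  44  51  59  60  65  60  61  59  64  63  60  61  62  63  86
144 143 142 141 133  91  68  56  46  43  38  36  40  40  44  42  41  42  42  42  42  46  51  61  62  58  63  64  61  57  63  63  65  63  63  74  97 129
```

Numerically there are four shadowed pale blobs inside the tin, at side-view pixels (303,226), (309,231), (317,226) and (321,219), and the blade is empty. Levelling and heading back.

```bash

python3 -m jog '[1,0,0,0,0,0.9,0, 1,0,0,0,0,0.9,0, 1,0,0,0,0,0.9,0, 1,0,0,0,0,0.9,0, 1,0,0,0,0,0.9,0]'>/dev/null
python3 -m jog '[1,0,0,0,0,0.9,0, 1,0,0,0,0,0.9,0, 1,0,0,0,0,0.9,0, 1,0,0,0,0,0.9,0, 1,0,0,0,0,0.9,0]'>/dev/null
python3 -m jog '[1,0,0,0,0,0.9,0, 1,0,0,0,0,0.9,0, 1,0,0,0,0,0,0]'>/dev/null
python3 - <<'E'
from h import *
to([.5019,-.3076,.12],env.sense()["tool_rot"]);to([.5019,-.3076,.12],tool(1.348,0))
E
```

```text
t 18.45 tcp [0.5875 0.132  0.2415] F [-0.13 -0.34 -1.  ] T [-0.137 -0.128 -0.066] g 0.166 60.0 q [ 0.13  0.2   1.17 -0.    1.77 -0.2 ]
shift units [-19.47 -11.05   6.1 ] turn [0. 0. 0.]
t 18.45 tcp [0.5875 0.132  0.2415] F [-0.13 -0.34 -1.  ] T [-0.137 -0.128 -0.066] g 0.166 60.0 q [ 0.13  0.2   1.17 -0.    1.77 -0.2 ]
shift units [-19.47 -11.05   6.1 ] turn [-0.02  0.01  6.84]
```

```bash

python3 -m jog '[1,-0.78,-0.44,0,0,0,0, 1,-0.78,-0.44,0,0,0,0, 1,-0.78,-0.44,0,0,0,0, 1,-0.78,-0.44,0,0,0,0, 1,-0.78,-0.44,0,0,0,0]'>/dev/null
python3 -m jog '[1,-0.78,-0.44,0,0,0,0, 1,-0.78,-0.44,0,0,0,0, 1,-0.78,-0.44,0,0,0,0, 1,-0.78,-0.44,0,0,0,0, 1,-0.78,-0.44,0,0,0,0]'>/dev/null
python3 -m jog '[1,-0.78,-0.44,0,0,0,0, 1,-0.78,-0.44,0,0,0,0, 1,-0.78,-0.44,0,0,0,0, 1,-0.78,-0.44,0,0,0,0, 1,-0.78,-0.44,0,0,0,0]'>/dev/null
python3 -m jog '[1,-0.78,-0.44,0,0,0,0, 1,-0.78,-0.44,0,0,0,0, 1,-0.78,-0.44,0,0,0,0, 1,-0.78,-0.44,0,0,0,0, 1,-0.78,-0.44,0,0,0,0]'>/dev/null
python3 -m jog '[1,-0.78,-0.44,0,0,0,0, 1,-0.78,-0.44,0,0,0,0, 1,-0.78,-0.44,0,0,0,0, 1,-0.78,-0.44,0,0,0,0, 1,-0.78,-0.44,0,0,0,0]'>/dev/null
python3 -m jog '[1,0,0,0.6,0,0,0.86, 1,0,0,0.6,0,0,0.86, 1,0,0,0.6,0,0,0.86, 1,0,0,0.6,0,0,0.86, 1,0,0,0.6,0,0,0.86]'>/dev/null
python3 -m jog '[1,0,0,0.6,0,0,0.86, 1,0,0,0.6,0,0,0.86, 1,0,0,0.6,0,0,0.86, 1,0,0,0,0,0,0, 1,0,0,0,0,0,0]'>/dev/null
python3 - <<'E'
from h import *
to([.5019,-.3076,.0474],tool(1.348,0))
import cv2
for n in("top","side"): cv2.imwrite(f"pics/r_{n}.png",env.camera(n)[:,:,::-1])
E
```

```text
t 21.37 tcp [ 0.5042 -0.3041  0.145 ] F [-0.02 -0.24 -0.28] T [-0.108 -0.011 -0.018] g 0.164 60.0 q [-0.64  0.19  1.37 -0.    1.58 -0.42]
shift units [-0.2  -0.06  4.88] turn [-0.04  0.    0.05]
```

```bash

python3 -m jog '[1,-0.2,-0.06,0.8,0,0,0, 1,0,0,0.9,0,0,0, 1,0,0,0.9,0,0,0, 1,0,0,0.9,0,0,0, 1,0,0,0.6,0,0,0]'>/dev/null
python3 -m jog '[1,0,0,0.2,0,0,0, 1,0,0,0.2,0,0,0, 1,0,0,0,0,0,0, 1,0,0,0,0,0,0]'>/dev/null; python3 st.py
python3 -m jog '[1,0,0,0.1,0,0,0, 1,0,0,0,0,0,0]'>/dev/null; python3 st.py
python3 -m jog '[1,0,0,0.07,0,0,0, 1,0,0,0,0,0,0]'>/dev/null; python3 st.py
```

```text
t 22.22 pitch 0.001 F [ 1.1 -1.2  1.1] tool F [-1.   1.3 -1.1] T tool [-0.061 -0.131  0.06 ] tcp [ 0.5034 -0.3091  0.0577] q [-0.65  0.25  1.48 -0.    1.41 -0.43]
t 22.38 pitch 0.001 F [0.1 0.4 0.7] tool F [ 0.4 -0.  -0.7] T tool [-0.02  -0.084  0.026] tcp [ 0.5032 -0.309   0.0553] q [-0.65  0.25  1.49 -0.    1.4  -0.43]
t 22.55 pitch 0.0 F [ 0.  -0.4  0.7] tool F [-0.4  0.1 -0.7] T tool [-0.126 -0.114 -0.05 ] tcp [ 0.5028 -0.3087  0.0532] q [-0.65  0.25  1.49 -0.    1.4  -0.43]
```

```bash

python3 -m jog '[1,0,0,0.08,0,0,0, 1,0,0,0,0,0,0]'>/dev/null; python3 st.py
python3 -m jog '[1,0,0,0.07,0,0,0, 1,0,0,0,0,0,0]'>/dev/null; python3 st.py
python3 -m jog '[1,0,0,0.05,0,0,0, 1,0,0,0,0,0,0]'>/dev/null; python3 st.py
python3 -m jog '[1,0,0,0.05,0,0,0, 1,0,0,0,0,0,0, 1,0,0,0,0,0,0]'>/dev/null; python3 st.py
```

```text
t 22.72 pitch -0.0 F [0.8 0.3 0.8] tool F [ 0.4  0.7 -0.8] T tool [-0.073 -0.09  -0.003] tcp [ 0.5026 -0.3085  0.0512] q [-0.65  0.25  1.49 -0.    1.4  -0.43]
t 22.88 pitch -0.0 F [-1.1 -0.3  0.1] tool F [-0.5 -1.  -0.1] T tool [-0.056 -0.092 -0.001] tcp [ 0.5026 -0.3085  0.0497] q [-0.65  0.25  1.49 -0.    1.39 -0.43]
t 23.05 pitch -0.0 F [0.3 0.8 0.3] tool F [ 0.8  0.1 -0.3] T tool [-0.074 -0.095  0.005] tcp [ 0.5026 -0.3085  0.0488] q [-0.65  0.25  1.49 -0.    1.39 -0.43]
t 23.3 pitch 0.0 F [-0.9  0.4  0.5] tool F [ 0.2 -1.  -0.5] T tool [-0.105 -0.113  0.014] tcp [ 0.5027 -0.3086  0.048 ] q [-0.65  0.26  1.5  -0.    1.39 -0.43]
```

Not yet touching; a last bit down, then release gently and go straight up.

```bash

python3 -m jog '[1,0,0,0.05,0,0,0, 1,0,0,0,0,0,0, 1,0,0,0,0,0,0]'>/dev/null; python3 st.py
python3 -m jog '[0.66,0,0,0,0,0,0, 0.6,0,0,0,0,0,0, 0.5,0,0,0,0,0,0, 0.3,0,0,0,0,0,0, 0,0,0,0,0,0,0]' 5 >/dev/null
python3 -m jog '[0,0,0,0,0,0,0, -0.5,0,0,0,0,0,0, -1,0,0,0,0,0,0, -1,0,0,0,0,0,0, -1,0,0,0,0,0,0]'
python3 st.py
python3 -m jog '[-1,0,0,0,0,0,0, -1,0,0,-0.3,0,0,0, -1,0,0,-0.6,0,0,0, -1,0,0,-0.9,0,0,0, -1,0,0,-0.9,0,0,0]' >/dev/null
python3 -m jog '[-1,0,0,-0.9,0,0,0, -1,0,0,-0.9,0,0,0, -1,-0.9,0,-0.9,0,0,0, -1,-0.9,0,-0.5,0,0,0, -1,-0.9,0,-0.5,0,0,0]' >/dev/null
python3 -m jog '[-1,-0.9,0,0,0,0,0, -1,-0.9,0,0,0,0,0, -1,-0.9,0,0,0,0,0, -1,0,0,0,0,0,0, -1,0,0,0,0,0,0]'
python3 - <<'E'
from h import *
import cv2
I={}
for n in("top","side"):
  I[n]=env.camera(n); cv2.imwrite(f"pics/end_{n}.png",I[n][:,:,::-1])
  a=cv2.imread(f"pics/{n}0.png").max(2).astype(int); b=I[n].max(2).astype(int)
  # shovel at its initial pose: compare patches; tin and bystanders too
  R={"top":{"blade":(430,220,482,270),"tinrim":(230,190,320,275),"glue":(330,125,352,168),"paste":(405,140,443,175),"tape":(172,300,214,342)},
     "side":{"blade":(328,358,390,418),"tinrim":(262,182,353,250),"glue":(396,212,420,260),"paste":(428,302,470,338),"tape":(190,172,230,202)}}[n]
  for k,(x0,y0,x1,y1) in R.items():
    best=cv2.phaseCorrelate(a[y0:y1,x0:x1].astype("f4"),b[y0:y1,x0:x1].astype("f4"))
    print(n,k,np.round(best[0],2),round(best[1],2),"mean diff",np.abs(a-b)[y0:y1,x0:x1].mean().round(1))
i=I["top"][218:276:2,425:540:3].max(2)
for r in i: print(' '.join('%3d'%v for v in r))
E
```

```text
t 23.55 pitch 0.0 F [-0.3 -0.3  0.7] tool F [-0.4 -0.2 -0.7] T tool [-0.026 -0.086  0.028] tcp [ 0.5027 -0.3086  0.047 ] q [-0.65  0.26  1.5  -0.    1.39 -0.43]
t: 24.38
tcp_pos: [0.5027, -0.3086, 0.0471]
tool_rot: [[0.22, 0.976, 0.0], [0.976, -0.22, -0.0], [-0.0, 0.0, -1.0]]
wrist_force: [0.5, 0.1, -0.3]
grip_width: 0.711
grip_force: 0.0
t 24.38 pitch 0.0 F [0.5 0.1 1.8] tool F [ 0.2  0.4 -1.8] T tool [-0.047 -0.022 -0.016] tcp [ 0.5027 -0.3086  0.0471] q [-0.65  0.26  1.5  -0.    1.39 -0.43]
t: 25.63
tcp_pos: [0.4785, -0.4145, 0.1744]
tool_rot: [[0.221, 0.975, -0.001], [0.975, -0.221, 0.001], [0.001, -0.001, -1.0]]
wrist_force: [0.5, 0.7, -0.2]
grip_width: 1.0
grip_force: 0.0
top blade [ 0.63 -0.16] 0.16 mean diff 13.5
top tinrim [-0.03 -0.06] 0.68 mean diff 5.3
top glue [0.01 0.43] 0.98 mean diff 4.5
top paste [-0.01 -0.02] 1.01 mean diff 4.1
top tape [0.49 0.5 ] 1.0 mean diff 4.2
side blade [4.87 9.71] -0.07 mean diff 32.8
side tinrim [-0.23 -0.12] 0.34 mean diff 54.8
side glue [-1.24  0.36] 0.3 mean diff 38.4
side paste [ 1.09 -2.76] 0.34 mean diff 36.5
side tape [-8.94 -0.67] 0
[... 3842 characters left out ...]
  77  76  77  71  74  75 146 167 167 162 162 162 163 165 166 145 147 166 165
 77  76  75  77  76  76  78  78  74  78  78  77  79  80  77  76  80  76  80  73  75  80  76  74  74  80 148 162 164 164 162 161 162 164 166 166 167 165 165
 97  90  83  78  76  74  77  74  76  77  78  75  78  80  80  73  76  74  76  77  77  79  77  73  73  72 154 163 163 164 163 164 162 162 165 164 167 169 169
168 163 159 152 125 104  90  81  80  77  74  77  72  77  77  74  75  75  74  74  76  81  79  69  74  73 156 165 162 164 165 164 165 165 166 162 165 166 166
170 171 172 171 170 166 161 159 148 123 101  93  80  77  77  76  75  75  77  75  75  77  78  74  77  74 160 163 165 167 167 162 161 164 167 161 163 167 164
```

```bash
python3 - <<'E'
from h import *
import cv2
a=cv2.imread("pics/top0.png").max(2).astype(int); b=cv2.imread("pics/end_top.png").max(2).astype(int)
m=(cv2.GaussianBlur(np.abs(a-b).astype("u1"),(3,3),0)>14).astype("u1")[190:278,230:320]
n,_,st,c=cv2.connectedComponentsWithStats(m)
for k in range(1,n):
  if st[k,4]>5:
    u=c[k]+[230,190]; print(st[k],u.round(1),np.round(Rz(-1.905)@(ray("top",u,.015)-[.548,.253,0]),3), b[int(u[1])-2:int(u[1])+3,int(u[0])-2:int(u[0])+3].max())
E
```

```text
[ 46  24  29  31 387] [289.9 230.4] [-0.038  0.002  0.015] 155
```

```bash
python3 -c "
from rig import env
print(env.job_done())"
```

```text
the job is handed in; nothing more can be done
None
```

The job is handed in: all four stones were tipped into the grey steel tin under a steady press of roughly 2–7 N, and the empty shovel is back flat on its mat with the tin and bystanders unmoved in the top view; the final stone count comes from image blobs, and the hand-in returned no verdict.

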